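# Sweep cocoons through the counting gate

### The arm

A 7-joint arm with a two-finger parallel gripper is mounted at the origin on the work surface. World frame = base frame: x ahead of the robot, y to its left, z up, the work surface at z = 0. Lengths are in m, angles in rad, forces in N, time in s.
With the tool pointing down it reaches from about 0.425 to 0.925 m from the base axis. Payload 6.8 kg.
Tool frame: the origin (TCP) lies midway between the tips of the shut fingers; the grasp point (between the pads) lies 19 mm behind it; z points along the fingers, y is the direction in which the jaws open and shut (so a half turn about z gives the same grasp; the last joint's range is limited). The gripper opens to 88 mm and grips with 3 to 60 N. Pads are 20 mm wide; open, the fingers measure 115 mm over their backs; the gripper's body (75 mm by 178 mm) begins 61 mm behind the grasp point.
Start: joints at [1.116, 0.477, 0.022, 1.555, -0.011, 1.109, -0.083], TCP at [0.229, -0.635, 0.223] pointing down, gripper open.
Joint ranges: [-2.96, 2.96], [-0.34, 2.1], [-1.41, 1.46], [0.24, 2.44], [-1.37, 4.51], [0.17, 1.92], [-2.96, 2.96]. Speed limits (rad/s): [2.39, 2.39, 3.14, 3.14, 3.14, 3.14, 3.14].

### API

Orientations are given as a rotation vector (axis times angle).
In Python, from bench import bot gives the robot as it stands. Calls block until the motion is done:
- bot.goto(position, orientation): joint-space move of the TCP to a pose.
- bot.line_to(position, ori=None, feed=0.15, max_force=None): straight line of the TCP; ori=None keeps the orientation; feed is the mean speed in m/s. With max_force (N) it stops when the force on the tool has changed by that much, and returns True; else False.
- bot.move_joints(angles): joint-space move.
- bot.command_gripper(opening, grip_force=None): finger opening in m; grip_force is the grip in N (None keeps the last); returns when the fingers have stopped.
- bot.hold(seconds).
- bot.inverse_kinematics(position, orientation): joint angles nearest the present ones, or None.
- bot.get_state(): the state.
- bot.get_image(name): name is "side" or "top"; returns the picture (400x640x3 uint8, blue, green, red); there is no depth.
- bot.get_calibration(name): a dict with "camera_matrix" (3x3 intrinsics, pixels), "rvec" (rotation vector, rad) and "tvec" (3), from world to camera coordinates, as OpenCV has them. Camera axes: x right, y down, z forward; pixel columns grow to the right and rows downward; lengths in m; the calibration is good to about 2 mm. A picture is of the moment at which its call begins. get_calibration takes no time and is no camera call.
A pose or a line that the arm cannot do raises bot.MotionError and nothing moves.
- bot.finish_job(): hands the job in, once; it reports no verdict.
The state is a dict: "time_s": time; "joints": joint angles; "dq": joint speeds; "joint_efforts": joint torques, N m; "tcp_pos": TCP position; "orientation": TCP orientation; "force": force on the tool from outside, world axes, zero at the start; "torque": the same for the moment, N m; "opening": finger opening in m.
Only numpy, scipy, OpenCV 4.12 (cv2) and the standard library are available. Lean on these libraries where they do the work, as an engineer would, in place of code of your own. Each camera call takes 0.05 s, during which the arm holds its last target. There are 200 camera calls.

### The job

With the fingertips, sweep the three ordinary cocoons across the wooden sorting tray and through its narrow gate, one at a time, so that each drops into the trough behind before the next goes in. Only push them gently along the floor: do not pinch, squash or lift them. Leave the big double cocoon, the tally counter, the jar and the brush where they are, and finish clear of everything.

Things in the scene. Friction and masses are not known exactly. Their poses are not given: they have to be found in the camera images.
- tray: fixed wooden sorting tray. Origin on the table top under the middle of the gate; x runs from the sorting floor through the gate to the trough, y to its left, z up. Flat sorting floor 75 mm above the table, x -205 to 0, y -165 to 165 mm, inside 20 mm high side rims and a 15 mm high near rim
- gate (a point): middle of the gate, at floor height where the floor ends (tray x = 0); axes as the tray's. The gate is a 44 mm wide opening in a 10 mm thick wall (x 0 to 10) that stands 25 mm above the floor. Two 22 mm high, 6 mm thick guide strips flare from its edges back to about x -43, y +-38 mm
- trough (a point): middle of the level part of the trough's bottom (tray x 83 mm), 13 mm above the table. The trough begins at the floor's edge in the gate (tray x 0 to 107, y -55 to 55 mm), slopes down steeply, and its rim is 10 mm above the sorting floor
- cocoon1: ordinary silk cocoon, off-white rigid oval, 36 mm long and 23 mm thick, 10 to 18 g, lying loose on the tray's sorting floor; origin at its centre (11 mm above what it lies on), x along its length. Slightly flattened all round, it slides or tumbles when pushed and stops soon after
- cocoon2: ordinary silk cocoon, off-white rigid oval, 36 mm long and 23 mm thick, 10 to 18 g, lying loose on the tray's sorting floor; origin at its centre (11 mm above what it lies on), x along its length. Slightly flattened all round, it slides or tumbles when pushed and stops soon after
- cocoon3: ordinary silk cocoon, off-white rigid oval, 36 mm long and 23 mm thick, 10 to 18 g, lying loose on the tray's sorting floor; origin at its centre (11 mm above what it lies on), x along its length. Slightly flattened all round, it slides or tumbles when pushed and stops soon after
- double: big double cocoon (bystander), rigid oval 50 mm long and 37 mm thick, 30 g, lying on the sorting floor in one corner beside the gate; origin at its centre, x along its length
- counter: hand tally counter (bystander), steel disc 36 mm across with a short thumb lever, 25 mm high, standing loose on the sorting floor in the other corner beside the gate; origin under its centre
- jar: closed glass jar (bystander) 72 mm across and 110 mm high, on the table to the left of the tray; origin under its centre
- brush: hand brush (bystander) lying on the table to the right of the tray, handle towards the robot

How it is judged:
By the outcome, as a careful person would: the job done as asked, in the order asked, and still so for the second after the job is handed in, with the robot touching nothing.
It also fails if it takes over 72 s, if anything falls off the work surface, if the arm or the gripper's body presses on something with over 40 N, if the wrist force passes 120 N, or if a joint passes its speed limit or range.

## Working session

There is one attempt and no reset: what is moved stays moved. The work goes in short steps, each a Python script; the robot and the scene stay as the last script left them, time stands still between calls to the robot, and variables do not carry over. Pictures are saved under pics/ and viewed, about 8 in all and at most 12, crops included, and the job is handed in when it is done.

```bash
mkdir -p pics; ls; python3 - <<'E'
from bench import bot
import cv2
for n in("top","side"):
    cv2.imwrite(f"pics/{n}0.png",bot.get_image(n)); c=bot.get_calibration(n); print(n,c)
s=bot.get_state();print(s)
E
```

```text
pics
top {'camera_matrix': array([[461.62952977,   0.        , 314.52895156],
       [  0.        , 461.62952977, 196.96781006],
       [  0.        ,   0.        ,   1.        ]]), 'rvec': array([ 2.14388485, -2.12411978,  0.16108102]), 'tvec': array([-0.00140315,  0.57791434,  1.29104856])}
side {'camera_matrix': array([[368.8364839,   0.       , 317.2336983],
       [  0.       , 368.8364839, 199.8226174],
       [  0.       ,   0.       ,   1.       ]]), 'rvec': array([ 0.5127891 , -2.79431386,  1.02600343]), 'tvec': array([0.5531271 , 0.1965354 , 1.11867079])}
{'time_s': 0.1, 'joints': array([ 1.11589754,  0.47772553,  0.02239271,  1.55629894, -0.01146941,
        1.10932562, -0.0830877 ]), 'dq': array([-1.38359282e-04, -3.63156196e-03, -4.08530636e-05, -3.37596397e-03,
       -1.86828611e-05,  1.24459494e-03,  9.18104073e-04]), 'joint_efforts': array([ 5.02228053e-03, -5.84089065e+01,  1.54027339e+00, -2.73309267e+01,
       -5.41705429e-02,  1.31091831e-02,  8.51032013e-06]), 'tcp_pos': array([ 0.2291982 , -0.63433581,  0.22179717]), 'orientation': array([-3.09293718e+00, -5.41757325e-01,  6.99212020e-04]), 'force': array([-0.65752066,  0.75933589, -0.08699261]), 'torque': array([ 0.00804956, -0.02560134,  0.01345005]), 'opening': 0.08782661781564094}
```

View pics/top0.png

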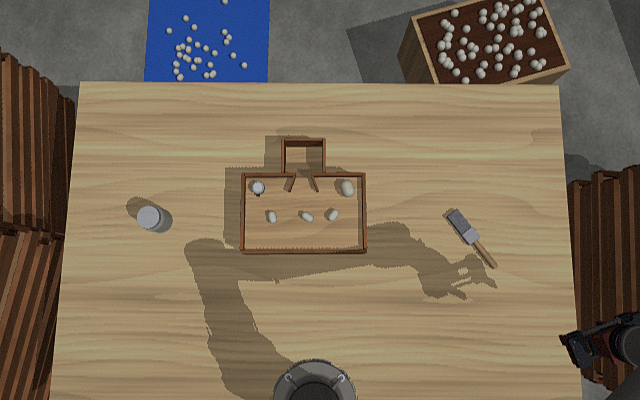

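View pics/side0.png

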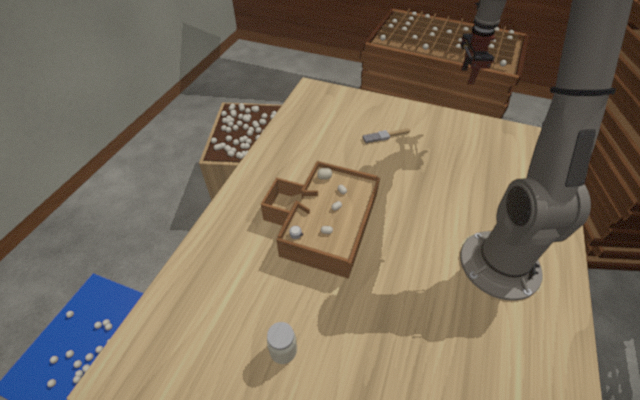

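The top view shows the tray with its gate away from the robot. The cocoons are near (271,216), (306,216) and (333,214), the counter at (258,187) and the double at (347,187). The side view agrees. I'll zoom in and measure.

```bash
cat > h.py <<'E'
from bench import bot
import cv2, numpy as np
C={n:bot.get_calibration(n) for n in("top","side")}
def unproj(uv,z,n="top"):
    c=C[n];R=cv2.Rodrigues(c["rvec"])[0];o=-R.T@c["tvec"]
    d=R.T@np.linalg.inv(c["camera_matrix"])@np.array([uv[0],uv[1],1.])
    return (o+d*(z-o[2])/d[2])[:2]
def proj(p,n="top"):
    c=C[n];return cv2.projectPoints(np.array([p],float),c["rvec"],c["tvec"],c["camera_matrix"],None)[0][0,0]
def blobs(im,z=.086):
    h=cv2.cvtColor(im,cv2.COLOR_BGR2HSV)
    m=((h[...,1]<75)&(h[...,2]>110)).astype(np.uint8)
    m[:130]=0;m[258:]=0;m[:,:232]=0;m[:,375:]=0
    n,l,st,ce=cv2.connectedComponentsWithStats(m)
    out=[]
    for i in range(1,n):
        if st[i,4]<15: continue
        ys,xs=np.nonzero(l==i)
        P=np.array([unproj((x,y),z) for x,y in zip(xs,ys)])
        w,v=np.linalg.eigh(np.cov(P.T)); a=v[:,1]
        out.append((ce[i].round(1),st[i,4],P.mean(0).round(4),(4*np.sqrt(w)).round(3),round(float(np.degrees(np.arctan2(a[1],a[0]))))))
    return out
def crop(im,name,x0=230,y0=130,w=150,h=128,k=4.5):
    cv2.imwrite(name,cv2.resize(im[y0:y0+h,x0:x0+w],None,fx=k,fy=k,interpolation=cv2.INTER_CUBIC))
E
python3 - <<'E'
from h import *
im=cv2.imread("pics/top0.png")
for b in blobs(im): print(*b)
crop(im,"pics/c0.png")
E
```

```text
[246.5 144.8] 42 [0.7213 0.2001] [0.009 0.089] 95
[349.2 149. ] 146 [ 0.711  -0.0941] [0.01  0.163] 90
[247.7 152.7] 148 [0.6979 0.1959] [0.019 0.111] 93
[257.7 187.1] 119 [0.5985 0.1643] [0.034 0.036] -175
[347.9 188. ] 165 [ 0.5979 -0.0902] [0.034 0.05 ] -161
[333.3 214.8] 83 [ 0.5216 -0.0492] [0.022 0.038] 146
[272.2 217. ] 85 [0.5137 0.1211] [0.022 0.039] -165
[307.2 216.7] 83 [0.5155 0.0233] [0.023 0.036] 49
```

View pics/c0.png

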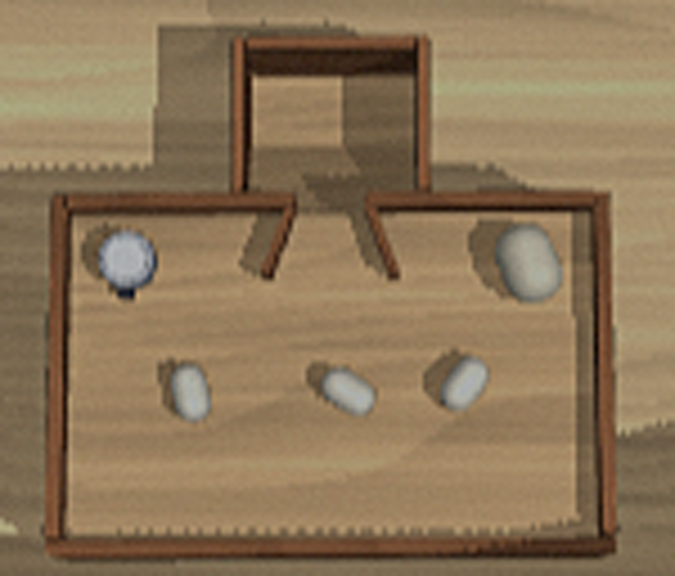

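The crop shows the gate mouth at about (333,205), with guide strip ends at (267,275) and (393,275). The three cocoons sit between them and the near rim. Next I'll get the tray frame.

```bash
python3 - <<'E'
from h import *
f=lambda u,v,z:unproj((230+(u+.5)/4.5-.5,130+(v+.5)/4.5-.5),z).round(4)
for n,u,v,z in [("gateL back",297,197,.1),("gateL front",293,210,.1),("gateR back",367,195,.1),("gateR front",372,208,.1),("wallL outer back",52,196,.1),("wallR outer back",608,195,.1),("wallL in front",70,210,.1),("wallR in front",595,208,.1),("stripL tip",266,277,.097),("stripR tip",395,277,.097),("near L out",47,555,.09),("near R out",614,553,.09),("trough farL",235,38,.085),("trough farR",429,37,.085)]: print(n,f(u,v,z))
E
```

```text
gateL back [0.6357 0.0571]
gateL front [0.6275 0.0595]
gateR back [0.6374 0.0135]
gateR front [0.6291 0.0103]
wallL outer back [0.6351 0.2099]
wallR outer back [ 0.6386 -0.1364]
wallL in front [0.6263 0.1984]
wallR in front [ 0.6303 -0.1283]
stripL tip [0.5855 0.0757]
stripR tip [ 0.5862 -0.0044]
near L out [0.4131 0.2068]
near R out [ 0.4177 -0.1395]
trough farL [0.7423 0.0992]
trough farR [ 0.7439 -0.0246]
```

```bash
cat >> h.py <<'E'
GATE=np.array([.628,.036]);YAW=.013
def ori(deg):
    t=np.radians(deg);c,s=np.cos(t),np.sin(t)
    return cv2.Rodrigues(np.array([[c,s,0],[s,-c,0],[0,0,-1.]]))[0].ravel()
ZP,ZH=.079,.16
def push(pts,deg,feed=.06,mf=6):
    """go above pts[0], lower, push through the other pts, back off a little, rise"""
    o=ori(deg);p=[np.array(q,float) for q in pts]
    bot.goto([*p[0],ZH],o)
    if bot.line_to([*p[0],ZP],feed=.12,max_force=8): print("touch on descent",bot.get_state()["tcp_pos"]); bot.line_to([*p[0],ZH]);return
    for q in p[1:]:
        if bot.line_to([*q,ZP],feed=feed,max_force=mf):
            print("stopped by force",bot.get_state()["tcp_pos"].round(4),bot.get_state()["force"].round(1)); break
    e=bot.get_state()["tcp_pos"][:2];d=p[-2]-p[-1];d/=np.linalg.norm(d)
    bot.line_to([*(e+.015*d),ZP],feed=.08)
    bot.line_to([*(e+.015*d),ZH],feed=.2)
def look(name):
    im=bot.get_image("top");cv2.imwrite(f"pics/{name}.png",im)
    for b in blobs(im):
        if b[0][1]>160 or 270<b[0][0]<345: print(*b)
    print("t",bot.get_state()["time_s"]);return im
E
python3 - <<'E'
from h import *
bot.command_gripper(.010)
# check feasibility
for x,y,d in [(.47,.018,6),(.62,.035,0),(.55,.16,-90),(.52,-.09,90)]:
    print(bot.inverse_kinematics([x,y,ZP],ori(d)))
try:
    push([(.470,.0178),(.590,.0320),(.620,.0355)],6.5)
except bot.MotionError as e: print(e)
bot.line_to([.45,.03,.25],feed=.25)
print(bot.get_state()["opening"],bot.get_state()["force"])
im=look("a1"); crop(im,"pics/c1.png")
E
```

```text
[ 0.19510732  0.3849518  -0.43376361  2.13277192  0.25610758  0.67261265
 -1.87849525]
[ 0.06394729  0.56952114 -0.29781334  1.78834687  0.21895845  0.81603887
 -1.91109628]
[ 0.43639764  0.82907028 -1.19076727  1.86761105  0.87999644  1.09378425
  2.0342091 ]
[ 0.44665846  0.47288519 -0.48945045  2.00084441  0.32211647  0.74285358
 -0.23719155]
0.009635317083898108 [-0.43216902  0.46600404 -0.0095946 ]
[299.7 150.3] 79 [0.7063 0.0472] [0.024 0.036] 81
[257.3 186.4] 103 [0.6005 0.1656] [0.031 0.035] 151
[347.8 188.1] 170 [ 0.5977 -0.09  ] [0.034 0.051] -162
[294.2 215.6] 228 [0.5184 0.0597] [0.028 0.095] 106
[334.4 211.4] 27 [ 0.5311 -0.0523] [0.014 0.022] 104
[322.8 234.7] 149 [ 0.4657 -0.0204] [0.028 0.058] -152
[277.9 246. ] 153 [0.4333 0.1034] [0.029 0.059] -171
[370.  244.4] 21 [ 0.4401 -0.1508] [0.011 0.028] 97
t 9.2833
```

View pics/c1.png

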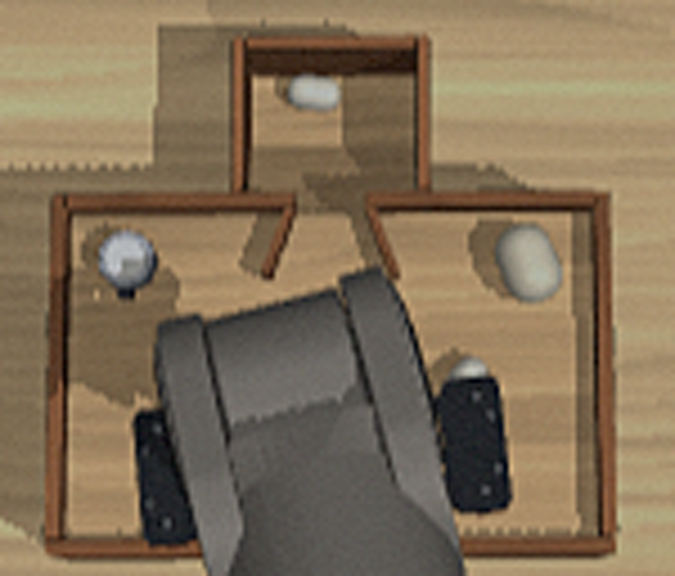

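Cocoon 1 is in the trough, at (313,92) in the crop. The counter and double haven't moved. Next I'll bring the right-hand cocoon into line with the gate.

```bash
python3 - <<'E'
from h import *
push([(.5216,-.092),(.5216,.013)],90)
bot.goto([.45,-.22,.22],ori(60))
im=look("a2"); crop(im,"pics/c2.png")
E
```

```text
[299.7 150.3] 80 [0.7061 0.0473] [0.025 0.036] 82
[346.5 187.6] 111 [ 0.5991 -0.0863] [0.028 0.042] -163
[257.2 186.9] 91 [0.5988 0.1657] [0.031 0.031] -139
[272.  217.1] 88 [0.5136 0.1217] [0.023 0.039] -165
[302.9 216.8] 89 [0.5152 0.0353] [0.024 0.038] 168
[370.  244.7] 21 [ 0.4393 -0.1511] [0.011 0.029] 98
t 15.2833
```

View pics/c2.png

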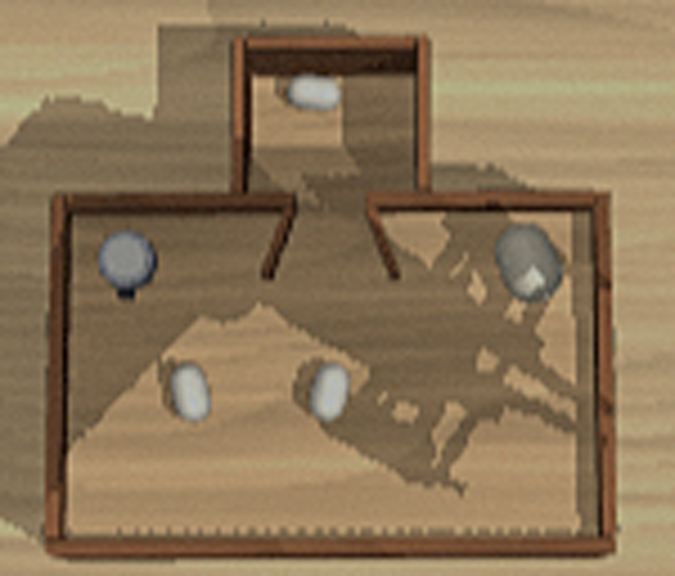

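The second cocoon lies at (330,390) in the crop, in line with the gate and nearly end-on. I'll push it through, then bring the third one to the centre.

```bash
python3 - <<'E'
from h import *
push([(.468,.0342),(.590,.0357),(.620,.0360)],.8)
bot.goto([.45,-.22,.22],ori(60))
look("a3")
push([(.5136,.162),(.5136,.059)],90)
bot.goto([.45,-.22,.22],ori(60))
im=look("a4"); crop(im,"pics/c4.png")
E
```

```text
[302.5 153.2] 150 [0.6977 0.0393] [0.031 0.064] -141
[346.5 187.7] 112 [ 0.5988 -0.0862] [0.028 0.043] -165
[257.2 186.9] 92 [0.5988 0.1658] [0.031 0.031] 105
[272.2 217.2] 86 [0.5133 0.1213] [0.023 0.038] -167
[369.8 244.5] 16 [ 0.4399 -0.1504] [0.009 0.027] 94
t 22.7167
[302.5 153.3] 149 [0.6975 0.0392] [0.032 0.064] -141
[346.5 187.6] 113 [ 0.599  -0.0863] [0.028 0.043] -167
[257.2 186.8] 88 [0.5992 0.1657] [0.03  0.031] 133
[303.3 218.1] 84 [0.5116 0.0342] [0.023 0.037] -178
[370.1 244.4] 17 [ 0.4401 -0.1511] [0.009 0.028] 93
t 28.9917
```

View pics/c4.png

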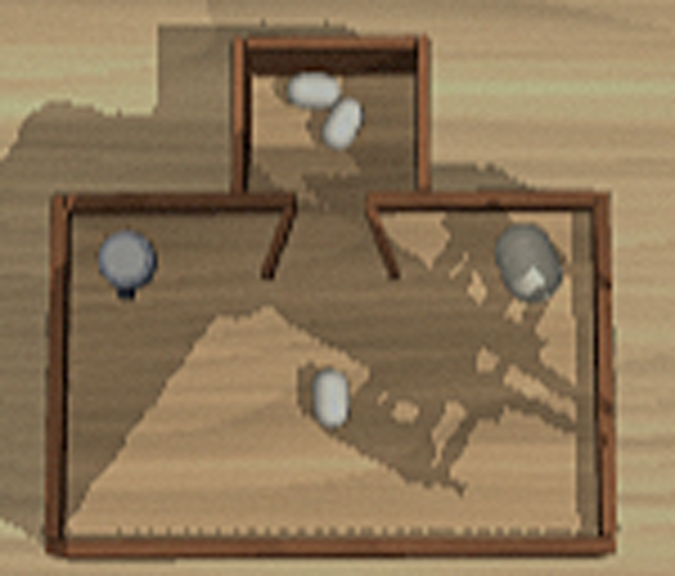

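Two cocoons are in the trough, at (313,90) and (342,122). The third is centred at (332,398), end-on to the gate. I'll push it through.

```bash
python3 - <<'E'
from h import *
push([(.464,.0335),(.590,.0356),(.622,.0360)],1)
bot.goto([.45,-.22,.22],ori(60))
im=look("a5"); crop(im,"pics/c5.png")
E
```

```text
[302.8 155.8] 195 [0.6901 0.0383] [0.038 0.075] -159
[346.6 187.6] 115 [ 0.5989 -0.0865] [0.028 0.043] -167
[257.2 186.9] 90 [0.599  0.1658] [0.031 0.031] 136
[370.  244.5] 20 [ 0.4399 -0.1508] [0.009 0.027] 92
t 36.4917
```

View pics/c5.png

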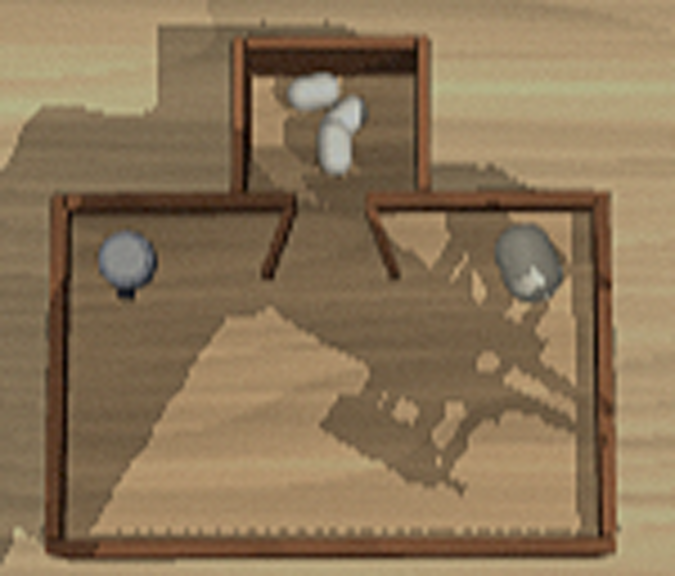

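All three are past the gate wall, but the third, at (336,148), leans on the second. I'll check its height with the side camera.

```bash
python3 - <<'E'
from h import *
bot.hold(.5)
im=bot.get_image("side");t=bot.get_image("top");cv2.imwrite("pics/s6.png",im)
print(cv2.absdiff(t,cv2.imread("pics/a5.png"))[140:180,280:325].max())
crop(im,"pics/cs6.png",255,165,80,64,9)
f=lambda u,v:(230+(u+.5)/4.5-.5,130+(v+.5)/4.5-.5)
for z in(.03,.05,.07,.09):
    p=unproj(f(336,148),z);q=proj([*p,z],"side");print(z,p.round(4),((q-[255,165]+.5)*9-.5).round(0))
E
```

```text
21
0.03 [0.6839 0.0356] [297. 362.]
0.05 [0.6791 0.0349] [306. 329.]
0.07 [0.6744 0.0342] [316. 296.]
0.09 [0.6696 0.0336] [326. 262.]
```

View pics/cs6.png

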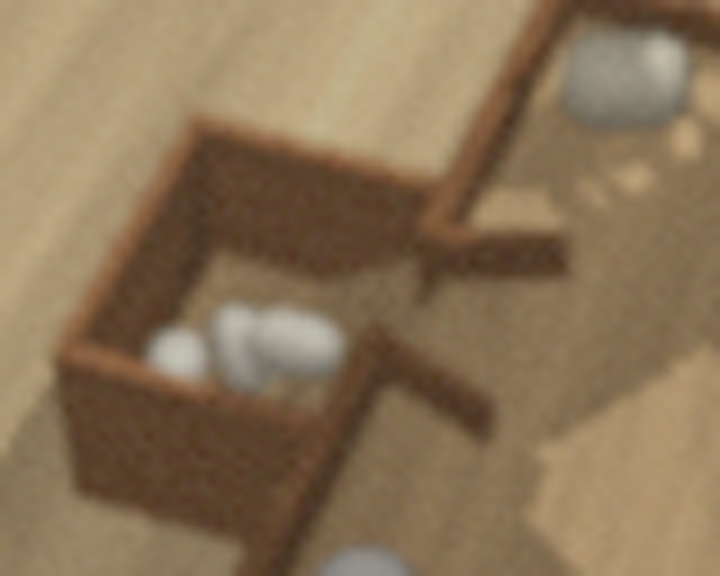

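The third cocoon's centre, at about (300,340), works out at z ≈ 0.044 m and tray x ≈ 52 mm. That is well down in the trough and it isn't moving, so I'm handing in.

```bash
python3 -c "
from bench import bot
print(bot.get_state()['force'],bot.get_state()['time_s']);print(bot.finish_job())"
```

```text
[-0.15410596  0.03870402  0.19235302] 37.0917
the job is handed in; nothing more can be done
None
```

All three ordinary cocoons are in the trough. I pushed them along the floor and through the gate one at a time, and confirmed each had dropped before the next went in. The fingers stayed nearly shut at a fixed 10 mm gap, and no push reached the 6 N stop limit. The job was handed in at 37 s, with the arm raised clear of everything.

- **Third cocoon:** it rests on the lower slope, leaning on the second. From the two cameras, its centre is about 30 mm below the sorting floor. It showed no movement between the last two pictures.
- **Bystanders:** the double cocoon and the counter measured the same as before, to within the image noise and shadows. I didn't re-measure the jar or the brush, but the arm worked well away from the jar and, on the brush's side, stayed at 0.22 m or higher.
- **Failed checks:** none failed or disagreed.

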